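Sweep the brass offcuts off the sorting board into the scrap tray

TASK

On the goldsmith's bench, sweep the three brass offcuts (a short square bar, a round slug and an angle piece) along the raised sorting board with the closed fingers, over the open end where the metal scrap tray stands, so that all three lie in the tray. Only push them: do not pick up or lift any of them. Leave the ring stand where it stands on the board, and the mug and the jar where they are.

Things in the scene. Friction and masses are not known exactly. Their poses are not given: they have to be found in the camera images.
- board: Fixed raised grey laminate sorting board, 232 mm along its x, 200 mm along its y, flat top 40 mm above the bench, turned up to 0.35 rad about the vertical. Origin: centre of its underside, z up. Along both x edges (near and far from the robot) a dark lip 6 mm wide stands 6 mm above the top, inner faces at x = -110 and +110 mm. The y ends (-100, +100 mm) are open: things can be pushed off there.
- tray: Scrap tray, open-topped aluminium box fixed to the bench, 1 mm off one open y end of the board (sometimes +y, sometimes -y), parallel to it. Outside 220 mm along its x, 110 mm along its y, 30 mm high, walls and floor 3 mm thick; its rim is 10 mm below the board's top. Origin: centre of its underside, axes parallel to the board's.
- slab: Fixed flat soldering slab, a white tile on a dark wooden base, 220 x 110 x 28 mm high, standing 1 mm off the other open y end of the board. Not a place for the offcuts. Origin at the centre of its underside.
- bar: Brass offcut: square bar 36 mm long (its x) and 14 x 14 mm, about 60 g, lying loose on the board's top at any yaw. Origin at the centre of its underside.
- slug: Brass offcut: round slug 26 mm in diameter and 14 mm high, about 63 g, standing flat on the board's top. Origin at the centre of its underside.
- angle: Brass offcut: L-shaped angle piece, legs 30 mm long and 7 mm thick, 14 mm high, about 44 g, lying loose on the board's top at any yaw. Origin on the underside, at the centre of its 30 x 30 mm outline (the legs run along the -y and the -x side).
- stand: Bystander: small loose wooden cone, 28 mm in diameter at the foot and 45 mm high, with a finished ring on it, standing on the board's top near the far lip (centre 26 mm from its inner face, beyond all the offcuts). Stays where it is. Origin at the centre of its underside.
- mug: Bystander: loose blue mug, 84 mm in diameter and 85 mm high, handle to +y, files standing in it up to 190 mm. It stands on the bench on the left (+y), clear of the board, tray and slab. Origin at the centre of its underside.
- jar: Bystander: loose white jar with a green lid, 72 mm in diameter and 85 mm high, on the bench on the right (-y), clear of the board, tray and slab. Origin at the centre of its underside.

How it is judged:
By the outcome, as a careful person would: the job done as asked, in the order asked, and still so for the second after the job is handed in, with the robot touching nothing.
It also fails if it takes over 64 s, if anything falls off the work surface, if the arm or the gripper's body presses on something with over 40 N, if the wrist force passes 120 N, or if a joint passes its speed limit or range.

ROBOT

A 6-joint arm with a two-finger parallel gripper is mounted at the origin on the work surface. World frame = base frame: x ahead of the robot, y to its left, z up, the work surface at z = 0. Lengths are in m, angles in degrees, forces in N, time in s.
With the tool pointing down it reaches from about 0.4 to 0.825 m from the base axis. Payload 7 kg.
Tool frame: the origin (TCP) lies between the finger pads; the fingertips stand 22 mm ahead of it and the grasp point (between the pads) lies 3 mm ahead of it; z points along the fingers, y is the line along which they close (so a half turn about z gives the same grasp; the last joint's range is limited). The gripper opens to 88 mm and grips with 3 to 60 N. Pads are 19 mm wide; open, the fingers measure 130 mm over their backs; the gripper's body (78 mm by 193 mm) begins 47 mm behind the grasp point.
Start: joints at [-55.457, 20.546, 0.682, 0, -70.136, -16.507], TCP at [0.209, -0.642, 0.249] pointing down, gripper open.
Joint ranges: [-176.03, 176.03], [-82.01, 121.73], [-58.28, 71.71], [-173.87, 95.51], [-174.79, -0.11], [-173.66, 173.66]. Speed limits (degrees/s): [136.94, 136.94, 172.46, 180, 180, 180].

INTERFACE

Orientations are given as [roll, pitch, yaw] about the fixed x, y, z axes, in that order (R = Rz(yaw) Ry(pitch) Rx(roll)).
In Python, from plant import r, vision gives the robot as it stands.
- The arm moves only by the shell command python3 -m pendant 'ROWS' [FORCE]. ROWS is JSON, a list that holds one entry, the list of rows, each a list of 7 numbers: the shift along the tool's x, y, z scaled (see below), then the turn, a rotation vector about the tool's x, y, z scaled (see below), then the opening, from -1 (shut) to 1 (fully open). In form: [[[x, y, z, wx, wy, wz, fingers], ...]]. A call has exactly 8 rows; each row shifts and turns the commanded pose from where the row before left it, along the tool's axes as they then stand; what a row does not reach is not made up. The controller multiplies each number of a shift by 20 mm and each number of a turn by 4 degrees. A row lasts 1/10 s, in which the tool goes at most 50 mm and 8.59 degrees, less where a joint would pass 70% of its speed; a pose out of reach is approached as far as the arm can. A call with a number of a shift or a turn outside -1 to 1 is refused whole. A call with a gripper value outside its range is refused whole. The fingers move at their own pace and stop on an object; FORCE is the grip in N (left out, the last holds). Time passes only in rows, so rows that do not move let the fingers close, or fill a call up. It gives the time, the measured TCP pose, the force, the opening and the grip force at its end, in the units of the state.
- r.get_state(): the state, without advancing time (a new reading comes with each control period).
- vision.capture(name): name is "scene" or "top"; returns a dict with "frame" (480x640x3 uint8, blue, green, red), "depth" (480x640 float32, m along the optical axis (not along the pixel's ray), 0 where there is no reading), "camera_matrix" (3x3 intrinsics, pixels), "k1" (the pictures are not rectified: a ray, as slopes to the right and down, at radius r is drawn at 1 + k1 r^2 times it, then the intrinsics apply), "extrinsics" (4x4, takes a point from world to camera coordinates). Camera axes: x right, y up, looking along -z (the intrinsics and any distortion apply to the point x, -y, -z); pixel columns grow to the right and rows downward; lengths in m; the calibration is good to about 2 mm. A picture is of the moment at which its call begins.
- r.close_job(): hands the job in; it is judged then, once.
The state is a dict: "time_s": time; "joints": joint angles; "qd": joint speeds; "joint_torque": joint torques, N m; "tcp_pos": TCP position; "eef_rot": TCP orientation; "contact_force": force on the tool from outside, world axes, zero at the start; "moment": the same for the moment, N m; "gripper_width": finger opening in m; "gripper_force": force on a finger pad.
Only numpy, scipy, OpenCV 4.12 (cv2) and the standard library are available. Lean on these libraries where they do the work, as an engineer would, in place of code of your own. Each camera call takes 0.05 s, during which the arm holds its last target. There are 200 camera calls.

## Working session

There is one attempt and no reset: what is moved stays moved. The work goes in short steps, Python scripts to look and compute and a shell command to move; the robot and the scene stay as the last step left them, time stands still between calls to the robot, and variables do not carry over. Pictures are saved under pics/ and viewed, at most 13 in all, crops included, and the job is handed in when it is done.

```bash
mkdir -p pics; ls
python3 - <<'E'
from plant import r, vision
import cv2, numpy as np
print(r.get_state())
for n in ("scene","top"):
    c=vision.capture(n); cv2.imwrite(f"pics/{n}0.png",c["frame"]); np.savez(f"{n}0.npz",**c)
    print(n,c["camera_matrix"],c["k1"],c["extrinsics"])
E
```

```text
pics
{'time_s': 0.0, 'joints': array([-5.54570854e+01,  2.05934021e+01,  6.33702364e-01, -2.13313948e-02,
       -7.01355439e+01, -1.65088687e+01]), 'qd': array([ 0.00923913,  0.00530631,  0.01231768,  0.02101098, -0.10506452,
       -0.0317601 ]), 'joint_torque': array([-5.38078948e-04, -5.82715917e+01,  2.93045139e+01,  6.99713096e+00,
        6.86232830e-03, -1.04515620e-04]), 'tcp_pos': array([ 0.20883327, -0.64140505,  0.2475961 ]), 'eef_rot': array([ 1.79902984e+02, -7.84162944e-03, -1.61973212e+02]), 'contact_force': array([-0.93899699, -0.15037401, -0.26517515]), 'moment': array([0.01813622, 0.00013242, 0.00275209]), 'gripper_force': 0.0, 'gripper_width': 0.08799597136259589}
scene [[481.6539657    0.         320.26209872]
 [  0.         481.6539657  249.12115531]
 [  0.           0.           1.        ]] 0.025140997735503177 [[ 0.46769783  0.88387707 -0.00447931 -0.27141572]
 [-0.68344922  0.36484702  0.63228459  0.32938817]
 [ 0.56049612 -0.29265675  0.77472326 -1.35961055]
 [ 0.          0.          0.          1.        ]]
top [[450.05797551   0.         322.40795881]
 [  0.         450.05797551 237.29498582]
 [  0.           0.           1.        ]] -0.03253166907718541 [[ 0.02761447 -0.99940705  0.02056664 -0.02861569]
 [ 0.99679777  0.0290753   0.0744905  -0.5585489 ]
 [-0.07504432  0.01844377  0.99700962 -1.19016638]
 [ 0.          0.          0.          1.        ]]
```

View pics/top0.png

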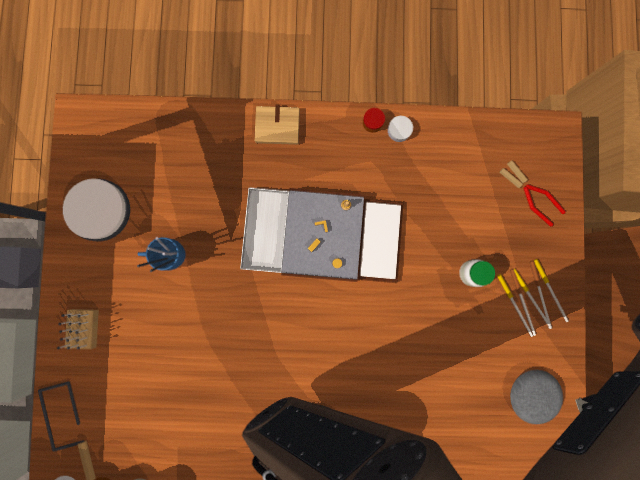

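View pics/scene0.png

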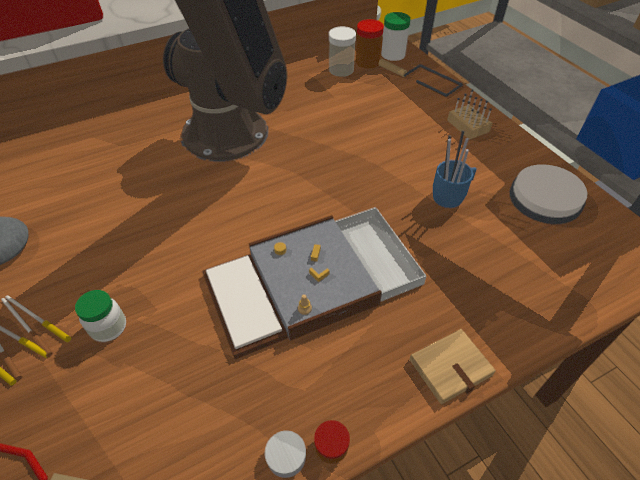

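The top view shows the tray on the left (+y, about (267,230)) and the slab on the right (382,240). The bar is at (314,245), the angle at (321,225), the slug at (337,264) and the stand at (346,204). In the scene view they are at (316,253), (319,273), (280,248) and (305,304).

```bash
cat > h.py <<'E'
import numpy as np, cv2
def ray(c,p):
    K=c["camera_matrix"];k=float(c["k1"]);u=(np.array(p,float)-K[:2,2])/np.array([K[0,0],K[1,1]])
    d=u.copy()
    for _ in range(20): d=u/(1+k*(d@d))
    E=c["extrinsics"];R,t=E[:3,:3],E[:3,3]
    return -R.T@t, R.T@np.array([d[0],-d[1],-1])
def onz(c,p,z):
    o,d=ray(c,p); return (o+d*(z-o[2])/d[2])
def tri(c1,p1,c2,p2):
    o1,d1=ray(c1,p1);o2,d2=ray(c2,p2)
    s=np.linalg.lstsq(np.c_[d1,-d2],o2-o1,rcond=None)[0]
    a,b=o1+d1*s[0],o2+d2*s[1]; return (a+b)/2,np.linalg.norm(a-b)
def brass(c,roi):
    x0,y0,x1,y1=roi; h=cv2.cvtColor(c["frame"],cv2.COLOR_BGR2HSV)
    m=cv2.inRange(h,(12,110,90),(32,255,255)); k=np.zeros_like(m);k[y0:y1,x0:x1]=m[y0:y1,x0:x1]
    cs=cv2.findContours(k,cv2.RETR_EXTERNAL,cv2.CHAIN_APPROX_NONE)[0]
    return [q[:,0,:] for q in cs if len(q)>=8]
E
python3 - <<'E'
from h import *
C={n:dict(np.load(n+"0.npz")) for n in("scene","top")}
for n,roi in(("top",(290,192,362,274)),("scene",(260,232,370,320))):
    for q in brass(C[n],roi):
        w=np.array([onz(C[n],p,.054)[:2] for p in q]); b=cv2.minAreaRect((w*1000).astype(np.float32))
        print(n,q.mean(0).round(1),len(q),"world centre,size,ang",np.round(b[0],1),np.round(b[1],1),round(b[2],1))
    f=C[n]["frame"]; x0,y0,x1,y1=(235,180,410,290) if n=="top" else(195,200,435,360)
    cv2.imwrite(f"pics/{n}crop.png",cv2.resize(f[y0:y1,x0:x1],None,fx=4 if n=="top" else 3.3,fy=4 if n=="top" else 3.3,interpolation=cv2.INTER_CUBIC))
E
```

```text
top [336.9 262.7] 26 world centre,size,ang [491.8 -50.7] [23.5 23.5] 1.4
top [314.  244.5] 26 world centre,size,ang [537.2   9.3] [13.  35.2] 46.7
top [322.1 224.5] 42 world centre,size,ang [585.   -6.9] [30.  30.9] 13.1
top [345.8 204.5] 26 world centre,size,ang [645.1 -70.6] [24.  23.8] 1.4
scene [364.5 317.4] 34 world centre,size,ang [726.7  16.9] [19.6 13.2] 62.0
scene [304.  304.5] 46 world centre,size,ang [648.9 -71.6] [23.1 41.3] 62.9
scene [318.6 273.3] 46 world centre,size,ang [599.7 -14.9] [39.5 31.6] 57.5
scene [315.1 252.5] 40 world centre,size,ang [545.4   6.3] [15.  42.9] 51.2
scene [279.6 248.1] 34 world centre,size,ang [499.2 -54.7] [23.4 33.2] 64.8
scene [269.  233.9] 49 world centre,size,ang [456.5 -56.2] [45.6 20.1] 66.6
```

View pics/topcrop.png

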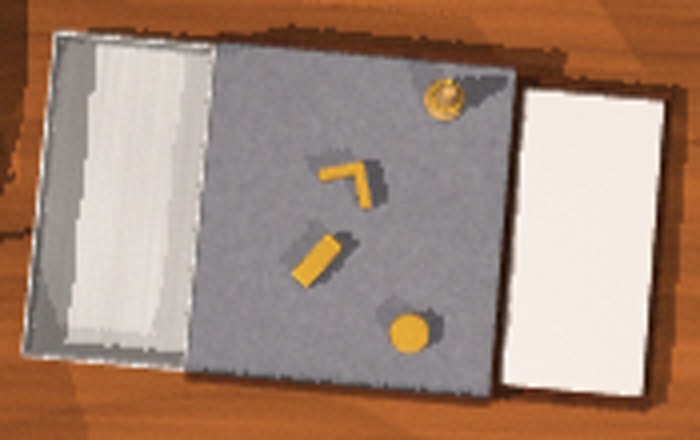

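View pics/scenecrop.png

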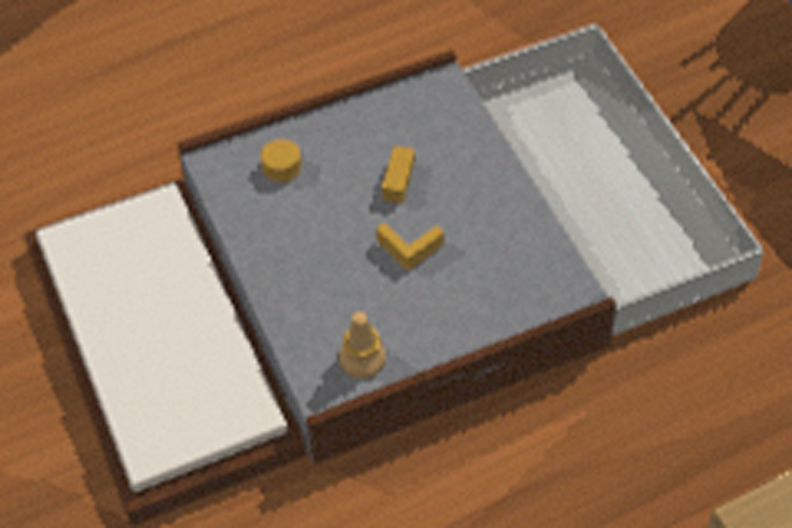

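The crops show the board's left end running (212,42)–(188,372) in the top crop and (610,302)–(460,70) in the scene crop. The angle's corner points away from the robot, and the slug is near the near lip.

Run:
```python
from h import *
S,T=[dict(np.load(n+"0.npz")) for n in("scene","top")]
t=lambda x,y:((x+.5)/4-.5+235,(y+.5)/4-.5+180)
s=lambda x,y:((x+.5)/3.3-.5+195,(y+.5)/3.3-.5+200)
for n,a,b in (("FL",(214,41),(612,300)),("NL",(187,374),(455,55)),("NR",(491,397),(181,147)),("FR",(517,67),(312,420)),("trayFL",(57,34),(760,252)),("trayNL",(23,357),(597,27)),("slabFR",(665,97),(133,488)),
  ("slugtop",(409,333),(282,151)),("standtip",(448,98),(359,318)),("angle corner top",(364,164),(408,260)),("bar top c",(316,261),(401,165))):
    p,e=tri(T,t(*a),S,s(*b)); print(n,(p*1000).round(1),round(e*1000,1),"top@46",(onz(T,t(*a),.046)*1000).round(1))
P={k:onz(T,t(*a),.046)[:2] for k,a in(("FL",(214,41)),("NL",(187,374)),("NR",(491,397)),("FR",(517,67)))}
c=sum(P.values())/4; ex=(P["FL"]-P["NL"])+(P["FR"]-P["NR"]); yaw=np.arctan2(ex[1],ex[0]);
ey=(P["FL"]-P["FR"])+(P["NL"]-P["NR"]); yaw2=np.arctan2(-ey[0],ey[1])
print("centre",c*1000,"yaw",np.degrees([yaw,yaw2]))
y=(yaw+yaw2)/2;R=np.array([[np.cos(y),np.sin(y)],[-np.sin(y),np.cos(y)]])
for q in brass(T,(290,192,362,274)):
    w=np.array([onz(T,p,.054)[:2] for p in q]); l=(w-c)@R.T*1000
    print(q.mean(0).round(),"local x",l[:,0].min().round(),l[:,0].max().round(),"y",l[:,1].min().round(),l[:,1].max().round())
```

```text
FL [682.5  82.8  36.7] 0.1 top@46 [680.8  82.2  46. ]
NL [460.6  93.9  40.8] 2.3 top@46 [460.1  92.5  46. ]
NR [ 451.1 -105.9   44.5] 2.7 top@46 [ 450.6 -107.    46. ]
FR [ 671.8 -118.1   38.7] 5.0 top@46 [ 669.6 -119.6   46. ]
trayFL [687.3 190.9  22.2] 2.5 top@46 [682.3 186.3  46. ]
trayNL [469.  205.3  21.8] 3.1 top@46 [468.2 200.   46. ]
slabFR [ 656.3 -222.5   23.8] 1.3 top@46 [ 652.6 -218.8   46. ]
slugtop [491.3 -50.9  51.9] 2.1 top@46 [491.  -52.1  46. ]
standtip [643.7 -71.   73.9] 2.6 top@46 [647.4 -74.1  46. ]
angle corner top [602.4 -18.   46. ] 3.5 top@46 [601.7 -19.6  46. ]
bar top c [537.   11.6  50.8] 3.0 top@46 [536.6  10.3  46. ]
centre [565.28397437 -12.98984807] yaw [-2.97512495 -2.95484427]
[337. 263.] local x -83.0 -59.0 y -54.0 -30.0
[314. 245.] local x -47.0 -14.0 y 6.0 36.0
[322. 225.] local x 8.0 37.0 y -10.0 25.0
[346. 204.] local x 70.0 95.0 y -66.0 -41.0
```

```bash
python3 -m pendant '[[[0,0,0,0,0,-1,-1],[0,0,0,0,0,-1,-1],[0,0,0,0,0,-1,-1],[0,0,0,0,0,-1,-1],[0,0,0,0,0,-1,-1],[0,0,0,0,0,-1,-1],[0,0,0,0,0,-1,-1],[0,0,0,0,0,-1,-1]]]' 20
python3 -m pendant '[[[0,0,0,0,0,-1,-1],[0,0,0,0,0,-1,-1],[0,0,0,0,0,-1,-1],[0,0,0,0,0,-1,-1],[0,0,0,0,0,-1,-1],[0,0,0,0,0,-1,-1],[0,0,0,0,0,-1,-1],[0,0,0,0,0,-1,-1]]]'
python3 -m pendant '[[[0,0,0,0,0,-1,-1],[0,0,0,0,0,-0.25,-1],[-0.9,-0.4,0,0,0,0,-1],[-0.9,-0.4,0,0,0,0,-1],[-0.9,-0.4,0,0,0,0,-1],[-0.9,-0.4,0,0,0,0,-1],[-0.9,-0.4,0,0,0,0,-1],[-0.9,-0.4,0,0,0,0,-1]]]'
```

```text
time_s: 0.9
tcp_pos: [0.2089, -0.6416, 0.248]
eef_rot: [179.9, 0.0, -129.8]
contact_force: [-0.5, 0.2, 0.3]
gripper_width: 0.029
gripper_force: 0.0
time_s: 1.7
tcp_pos: [0.2089, -0.6415, 0.248]
eef_rot: [180.0, 0.1, -97.8]
contact_force: [-0.6, 0.4, 0.1]
gripper_width: 0.0006
gripper_force: 0.0
time_s: 2.5
tcp_pos: [0.2627, -0.5356, 0.2483]
eef_rot: [180.0, 0.0, -93.1]
contact_force: [-0.9, 0.7, -0.2]
gripper_width: 0.0007
gripper_force: 0.0
```

```bash
for i in 1; do python3 -m pendant '[[[-1,-0.47,0,0,0,0,-1],[-1,-0.47,0,0,0,0,-1],[-1,-0.47,0,0,0,0,-1],[-1,-0.47,0,0,0,0,-1],[-1,-0.47,0,0,0,0,-1],[-1,-0.47,0,0,0,0,-1],[-1,-0.47,0,0,0,0,-1],[-1,-0.47,0,0,0,0,-1]]]'; done
python3 -m pendant '[[[-1,-0.47,0,0,0,0,-1],[-1,-0.47,0,0,0,0,-1],[-1,-0.47,0,0,0,0,-1],[-1,-0.47,0,0,0,0,-1],[-1,-0.47,0,0,0,0,-1],[-1,-0.47,0,0,0,0,-1],[-1,-0.47,0,0,0,0,-1],[-1,-0.47,0,0,0,0,-1]]]'
python3 -m pendant '[[[-1,-0.47,0,0,0,0,-1],[-1,-0.47,0,0,0,0,-1],[-1,-0.47,0,0,0,0,-1],[-1,-0.47,0,0,0,0,-1],[-1,-0.47,0,0,0,0,-1],[-1,-0.47,0,0,0,0,-1],[-1,-0.47,0,0,0,0,-1],[-1,-0.47,0,0,0,0,-1]]]'
python3 - <<'E'
from plant import r
import numpy as np
def loc(p):
    d=(np.array(p[:2])*1000-[565.3,-13]);return d@[.9987,-.0518],d@[.0518,.9987]
s=r.get_state();print(loc(s["tcp_pos"]),s["tcp_pos"],s["eef_rot"])
E
```

```text
time_s: 3.3
tcp_pos: [0.3461, -0.3796, 0.2485]
eef_rot: [180.0, 0.0, -93.1]
contact_force: [0.2, -1.1, 0.9]
gripper_width: 0.0004
gripper_force: 0.0
time_s: 4.1
tcp_pos: [0.4294, -0.2237, 0.2485]
eef_rot: [180.0, 0.0, -93.0]
contact_force: [0.5, 0.1, 1.0]
gripper_width: 0.0004
gripper_force: 0.0
time_s: 4.9
tcp_pos: [0.5128, -0.0679, 0.2485]
eef_rot: [180.0, 0.0, -93.0]
contact_force: [-0.2, -0.4, 0.1]
gripper_width: 0.0005
gripper_force: 0.0
(np.float64(-49.59754423896562), np.float64(-57.54662367520651)) [ 0.51279048 -0.067898    0.24847368] [ 1.79988346e+02  1.67502391e-03 -9.30491308e+01]
```

```bash
python3 -m pendant '[[[-0.7,-0.33,0,0,0,0,-1],[-0.7,-0.33,0,0,0,0,-1],[-0.7,-0.33,0,0,0,0,-1],[0,0,1,0,0,0,-1],[0,0,1,0,0,0,-1],[0,0,1,0,0,0,-1],[0,0,1,0,0,0,-1],[0,0,1,0,0,0,-1]]]'
python3 -m pendant '[[[0,0,1,0,0,0,-1],[0,0,1,0,0,0,-1],[0,0,0.8,0,0,0,-1],[0,0,0.5,0,0,0,-1],[0,0,0.4,0,0,0,-1],[0,0,0.2,0,0,0,-1],[0,0,0.2,0,0,0,-1],[0,0,0,0,0,0,-1]]]'
python3 - <<'E'
from plant import r,vision
import cv2
c=vision.capture("scene");cv2.imwrite("pics/s1.png",cv2.resize(c["frame"][150:360,195:435],None,fx=2.8,fy=2.8))
E
```

```text
time_s: 5.7
tcp_pos: [0.5347, -0.0277, 0.1478]
eef_rot: [-180.0, -0.0, -93.0]
contact_force: [-0.1, -0.4, -0.2]
gripper_width: 0.0006
gripper_force: 0.0
time_s: 6.5
tcp_pos: [0.5346, -0.0278, 0.0665]
eef_rot: [180.0, 0.0, -93.0]
contact_force: [0.4, -0.1, 0.6]
gripper_width: 0.0005
gripper_force: 0.0
```

View pics/s1.png

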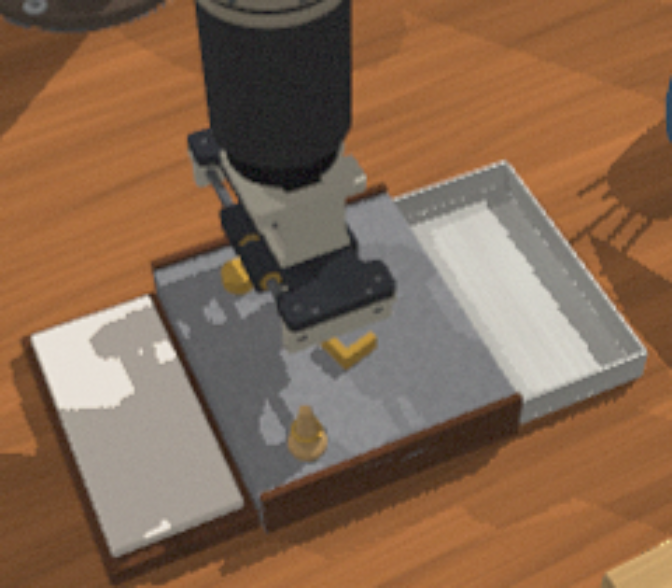

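The arm is in place over the board with the gripper body along the board's x. The angle (350,350) and stand (307,437) are untouched. Next I push the bar.

```bash
python3 -m pendant '[[[-0.4,0,0,0,0,0,-1],[-0.4,0,0,0,0,0,-1],[-0.4,0,0,0,0,0,-1],[-0.4,0,0,0,0,0,-1],[-0.4,0,0,0,0,0,-1],[-0.4,0,0,0,0,0,-1],[-0.4,0,0,0,0,0,-1],[-0.4,0,0,0,0,0,-1]]]'
python3 -m pendant '[[[-0.4,0,0,0,0,0,-1],[-0.4,0,0,0,0,0,-1],[-0.4,0,0,0,0,0,-1],[-0.4,0,0,0,0,0,-1],[-0.4,0,0,0,0,0,-1],[-0.4,0,0,0,0,0,-1],[-0.4,0,0,0,0,0,-1],[-0.4,0,0,0,0,0,-1]]]'
python3 - <<'E'
from plant import r,vision
from h import *
for n in("scene","top"):
    c=vision.capture(n);print(n,[(q.mean(0).round(),len(q)) for q in brass(c,(195,160,435,330) if n=="scene" else (235,180,365,280))])
    if n=="scene": cv2.imwrite("pics/s2.png",cv2.resize(c["frame"][150:360,195:435],None,fx=2.8,fy=2.8))
E
```

```text
time_s: 7.35
tcp_pos: [0.5378, 0.0368, 0.0666]
eef_rot: [180.0, -0.0, -93.0]
contact_force: [0.1, -1.1, 0.9]
gripper_width: 0.0003
gripper_force: 0.5
time_s: 8.15
tcp_pos: [0.5412, 0.1007, 0.0665]
eef_rot: [180.0, 0.0, -93.0]
contact_force: [-0.1, 1.0, 0.4]
gripper_width: 0.0004
gripper_force: 0.0
scene [(array([324., 328.]), 20), (array([338., 322.]), 11), (array([345., 305.]), 11), (array([366., 297.]), 17), (array([304., 305.]), 45), (array([319., 273.]), 46), (array([280., 248.]), 35), (array([353., 246.]), 29), (array([350., 228.]), 13), (array([335., 198.]), 18), (array([403., 258.]), 556), (array([247., 227.]), 637)]
top [(array([322., 279.]), 18), (array([309., 278.]), 11), (array([292., 278.]), 21), (array([246., 275.]), 54), (array([337., 263.]), 26), (array([322., 225.]), 40), (array([236., 208.]), 10), (array([346., 204.]), 26), (array([236., 196.]), 18), (array([292., 186.]), 417)]
```

View pics/s2.png

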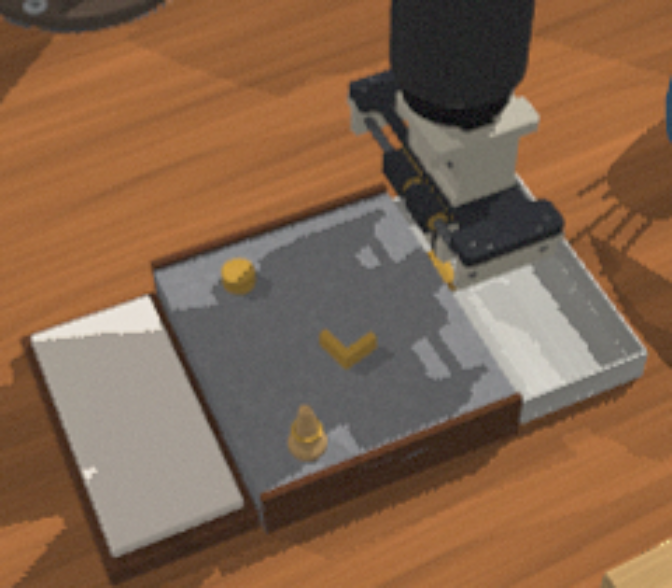

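The bar shows by the board's end at (440,268), partly behind the fingers. I lift, move back toward the angle's start, and look at the bar.

```bash
python3 -m pendant '[[[0,0,-1,0,0,0,-1],[0,0,-1,0,0,0,-1],[0,0,-1,0,0,0,-1],[0.9,-0.3,0,0,0,0,-1],[0.9,-0.3,0,0,0,0,-1],[0.9,-0.3,0,0,0,0,-1],[0.9,-0.3,0,0,0,0,-1],[0.9,-0.3,0,0,0,0,-1]]]'
python3 - <<'E'
from plant import r,vision
from h import *
c=vision.capture("scene"); cv2.imwrite("pics/s3.png",cv2.resize(c["frame"][150:360,195:435],None,fx=2.8,fy=2.8))
E
```

```text
time_s: 9.05
tcp_pos: [0.5665, 0.0077, 0.1266]
eef_rot: [180.0, 0.0, -93.0]
contact_force: [0.4, -0.1, -0.9]
gripper_width: 0.0006
gripper_force: 0.0
```

View pics/s3.png

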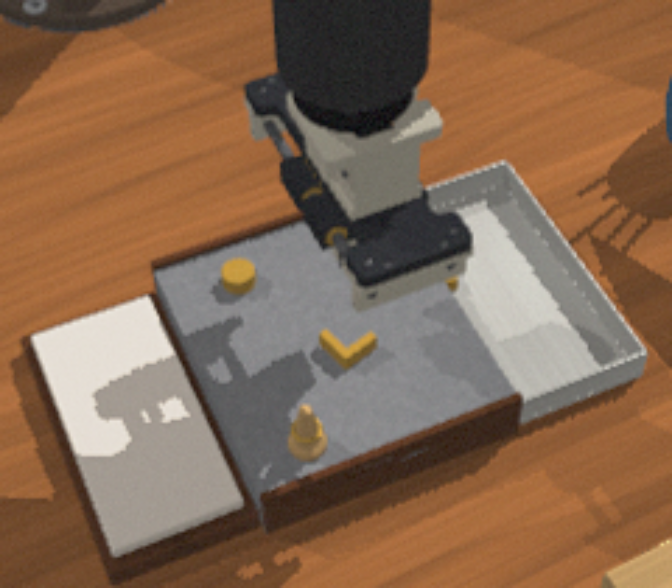

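A bit of brass still shows at (452,285), behind the gripper. I move on to the angle's start, then check it from above.

```bash
python3 -m pendant '[[[0.9,-0.4,0,0,0,0,-1],[0.9,-0.4,0,0,0,0,-1],[0.9,-0.4,0,0,0,0,-1],[0,0,1,0,0,0,-1],[0,0,0.8,0,0,0,-1],[0,0,0.6,0,0,0,-1],[0,0,0.4,0,0,0,-1],[0,0,0.2,0,0,0,-1]]]'
python3 - <<'E'
from plant import r,vision
from h import *
c=vision.capture("scene"); d=vision.capture("top")
a=cv2.resize(c["frame"][210:330,310:435],None,fx=4,fy=4);b=cv2.resize(d["frame"][180:300,235:310],None,fx=4,fy=4)
cv2.imwrite("pics/s4.png",np.hstack([a,b]))
E
```

```text
time_s: 9.9
tcp_pos: [0.5874, -0.0465, 0.0659]
eef_rot: [180.0, -0.0, -92.9]
contact_force: [-0.0, -0.1, 0.5]
gripper_width: 0.0004
gripper_force: 0.0
```

View pics/s4.png

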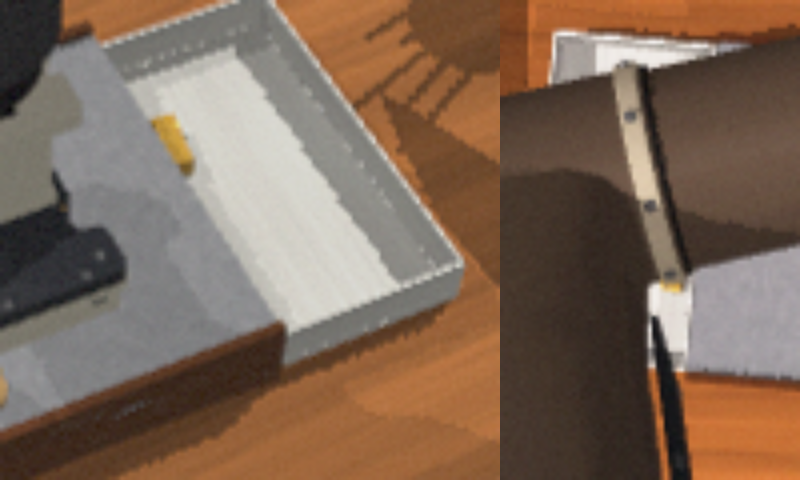

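The bar now shows in the tray next to the board's wall ((172,145) in the left half). Next I push the angle, and I'll check the bar's height by depth afterwards.

```bash
python3 -m pendant '[[[-0.5,0,0,0,0,0,-1],[-0.5,0,0,0,0,0,-1],[-0.5,0,0,0,0,0,-1],[-0.5,0,0,0,0,0,-1],[-0.5,0,0,0,0,0,-1],[-0.5,0,0,0,0,0,-1],[-0.5,0,0,0,0,0,-1],[-0.5,0,0,0,0,0,-1]]]'
python3 -m pendant '[[[-0.4,0,0,0,0,0,-1],[-0.4,0,0,0,0,0,-1],[-0.4,0,0,0,0,0,-1],[-0.4,0,0,0,0,0,-1],[-0.4,0,0,0,0,0,-1],[-0.4,0,0,0,0,0,-1],[-0.4,0,0,0,0,0,-1],[-0.4,0,0,0,0,0,-1]]]'
python3 -m pendant '[[[0,0,-1,0,0,0,-1],[0,0,-1,0,0,0,-1],[0,0,-1,0,0,0,-1],[1,0.5,0,0,0,0,-1],[1,0.5,0,0,0,0,-1],[1,0.5,0,0,0,0,-1],[1,0.5,0,0,0,0,-1],[1,0.5,0,0,0,0,-1]]]'
python3 -m pendant '[[[1,0.5,0,0,0,0,-1],[1,0.5,0,0,0,0,-1],[1,0.5,0,0,0,0,-1],[1,0.5,0,0,0,0,-1],[0.7,0.3,0,0,0,0,-1],[0,0,0,0,0,0,-1],[0,0,0,0,0,0,-1],[0,0,0,0,0,0,-1]]]'
python3 - <<'E'
from plant import r,vision
from h import *
c=vision.capture("scene"); d=vision.capture("top")
a=cv2.resize(c["frame"][210:330,250:435],None,fx=3,fy=3);b=cv2.resize(d["frame"][180:300,235:310],None,fx=3,fy=3)
cv2.imwrite("pics/s5.png",np.hstack([a,b]))
p=r.get_state()["tcp_pos"][:2]*1000-[565.3,-13];print("local",p@[.9987,-.0518],p@[.0518,.9987])
def pts(c,q):
    m=np.zeros(c["depth"].shape,np.uint8);cv2.drawContours(m,[q.reshape(-1,1,2)],-1,1,-1);v=np.argwhere(m>0)
    out=[]
    for y,x in v:
        o,e=ray(c,(x,y)); z=c["depth"][y,x]
        if z>0: out.append(o+e*z)
    return np.array(out)*1000
for n,c,roi in(("scene",c,(250,210,435,310)),("top",d,(235,190,365,280))):
    for q in brass(c,roi):
        if len(q)<70:
            w=pts(c,q); 
            if len(w): print(n,q.mean(0).round(),len(q),np.median(w,0).round(),"z",np.percentile(w[:,2],[5,95]).round())
E
```

```text
time_s: 10.8
tcp_pos: [0.5918, 0.0342, 0.0665]
eef_rot: [180.0, -0.0, -93.0]
contact_force: [-0.5, -0.8, 0.6]
gripper_width: 0.0007
gripper_force: 0.3
time_s: 11.6
tcp_pos: [0.5951, 0.0979, 0.0665]
eef_rot: [180.0, 0.0, -93.0]
contact_force: [0.2, -0.4, 1.1]
gripper_width: 0.0003
gripper_force: 0.0
time_s: 12.4
tcp_pos: [0.5387, -0.0018, 0.1262]
eef_rot: [180.0, -0.0, -93.0]
contact_force: [-0.2, -0.4, 0.0]
gripper_width: -0.0
gripper_force: 0.0
time_s: 13.2
tcp_pos: [0.4896, -0.0914, 0.1266]
eef_rot: [-180.0, 0.0, -93.0]
contact_force: [0.9, 0.2, 0.1]
gripper_width: 0.0004
gripper_force: 0.0
local -71.59767540396535 -81.97023267401964
scene [304. 304.] 43 [655. -75.  63.] z [48. 84.]
scene [280. 248.] 33 [500. -55.  53.] z [44. 56.]
top [278. 236.] 61 [560. 107.  18.] z [11. 28.]
top [346. 204.] 26 [643. -70.  61.] z [45. 86.]
top [363. 191.] 13 [ 693. -122.   -0.] z [-3.  5.]
top [352. 191.] 11 [692. -91.   1.] z [-3.  6.]
```

View pics/s5.png

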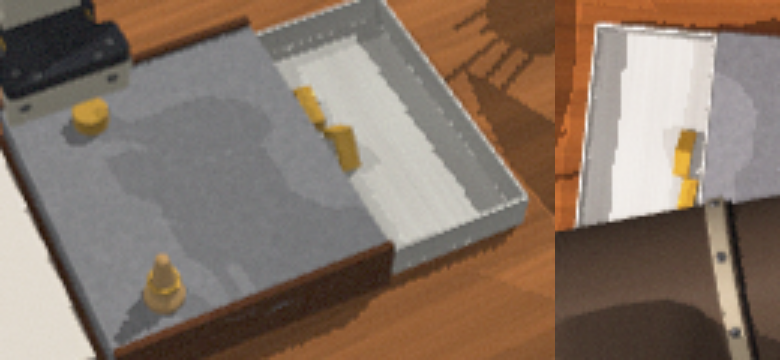

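Both the bar and the angle lie in the tray (depth z 11–28 mm). The slug (90,117) and stand (165,285) are unchanged. Next I descend behind the slug and sweep it.

```bash
python3 -m pendant '[[[0,0,1,0,0,0,-1],[0,0,0.8,0,0,0,-1],[0,0,0.6,0,0,0,-1],[0,0,0.4,0,0,0,-1],[0,0,0.2,0,0,0,-1],[-0.3,0,0,0,0,0,-1],[-0.3,0,0,0,0,0,-1],[-0.3,0,0,0,0,0,-1]]]'
python3 -m pendant '[[[-0.4,0,0,0,0,0,-1],[-0.4,0,0,0,0,0,-1],[-0.4,0,0,0,0,0,-1],[-0.4,0,0,0,0,0,-1],[-0.4,0,0,0,0,0,-1],[-0.4,0,0,0,0,0,-1],[-0.4,0,0,0,0,0,-1],[-0.4,0,0,0,0,0,-1]]]'
python3 - <<'E'
from plant import r,vision
from h import *
for n,roi in(("scene",(250,190,400,330)),("top",(260,190,365,280))):
    c=vision.capture(n)
    p=r.get_state()["tcp_pos"][:2]*1000-[565.3,-13];print("local",p@[.9987,-.0518],p@[.0518,.9987])
    for q in brass(c,roi):
        w=onz(c,q.mean(0),.05)[:2]*1000-[565.3,-13];print(n,len(q),q.mean(0).round(),"loc",(w@[.9987,-.0518]).round(),(w@[.0518,.9987]).round())
E
```

```text
time_s: 14.1
tcp_pos: [0.4906, -0.0729, 0.0672]
eef_rot: [-179.9, 0.0, -93.0]
contact_force: [0.1, -0.2, 0.4]
gripper_width: 0.0006
gripper_force: 0.2
time_s: 14.9
tcp_pos: [0.4935, -0.009, 0.0666]
eef_rot: [180.0, -0.0, -93.0]
contact_force: [0.9, -0.7, 1.3]
gripper_width: 0.0001
gripper_force: 0.5
local -71.70472544342607 1.0397876646935462
scene 17 [327. 327.] loc 149.0 -35.0
scene 9 [345. 305.] loc 119.0 18.0
scene 167 [371. 320.] loc 171.0 48.0
scene 8 [366. 296.] loc 119.0 66.0
scene 46 [304. 305.] loc 85.0 -54.0
scene 9 [372. 294.] loc 120.0 78.0
scene 71 [359. 252.] loc 16.0 104.0
scene 17 [291. 232.] loc -100.0 -5.0
scene 9 [283. 218.] loc -144.0 -4.0
scene 16 [277. 202.] loc -196.0 2.0
scene 246 [363. 206.] loc -101.0 177.0
scene 146 [261. 217.] loc -169.0 -47.0
local -71.74840270305826 0.6012222125241602
top 59 [278. 236.] loc -14.0 117.0
top 26 [346. 204.] loc 83.0 -54.0
top 20 [362. 192.] loc 121.0 -94.0
```

```bash
python3 -m pendant '[[[-0.4,0,0,0,0,0,-1],[-0.4,0,0,0,0,0,-1],[-0.4,0,0,0,0,0,-1],[-0.4,0,0,0,0,0,-1],[-0.4,0,0,0,0,0,-1],[-0.4,0,0,0,0,0,-1],[-0.4,0,0,0,0,0,-1],[-0.4,0,0,0,0,0,-1]]]'
python3 -m pendant '[[[-0.4,0,0,0,0,0,-1],[-0.4,0,0,0,0,0,-1],[-0.4,0,0,0,0,0,-1],[-0.4,0,0,0,0,0,-1],[-0.4,0,0,0,0,0,-1],[-0.4,0,0,0,0,0,-1],[0,0,-1,0,0,0,-1],[0,0,-1,0,0,0,-1]]]'
python3 -m pendant '[[[0,0,-1,0,0,0,-1],[0,0,-1,0,0,0,-1],[1,0,0,0,0,0,-1],[1,0,0,0,0,0,-1],[1,0,0,0,0,0,-1],[1,0,0,0,0,0,-1],[1,0,0,0,0,0,-1],[1,0,0,0,0,0,-1]]]'
python3 -m pendant '[[[1,0,-1,0,0,0,-1],[1,0,-1,0,0,0,-1],[1,0,-1,0,0,0,-1],[1,0,-1,0,0,0,-1],[1,0,0,0,0,0,-1],[1,0,0,0,0,0,-1],[1,0,0,0,0,0,-1],[1,0,0,0,0,0,-1]]]'
python3 - <<'E'
from plant import r,vision
from h import *
c=vision.capture("scene"); d=vision.capture("top")
a=cv2.resize(c["frame"][180:330,190:435],None,fx=2,fy=2);b=cv2.resize(d["frame"][180:280,235:365],None,fx=2.2,fy=3)
cv2.imwrite("pics/s6.png",np.hstack([a,b]))
E
```

```text
time_s: 15.8
tcp_pos: [0.4968, 0.055, 0.0666]
eef_rot: [-180.0, 0.0, -93.0]
contact_force: [0.7, 0.0, -0.1]
gripper_width: 0.0009
gripper_force: 0.1
time_s: 16.6
tcp_pos: [0.4988, 0.1025, 0.1065]
eef_rot: [179.9, -0.1, -92.9]
contact_force: [0.0, 0.2, 0.1]
gripper_width: 0.0005
gripper_force: 0.0
time_s: 17.4
tcp_pos: [0.493, -0.0181, 0.1466]
eef_rot: [-180.0, 0.0, -93.0]
contact_force: [0.5, 1.1, 0.1]
gripper_width: 0.0002
gripper_force: 0.0
time_s: 18.2
tcp_pos: [0.4847, -0.1779, 0.2267]
eef_rot: [-180.0, 0.0, -93.0]
contact_force: [0.6, -0.8, 0.6]
gripper_width: 0.0003
gripper_force: 0.0
```

View pics/s6.png

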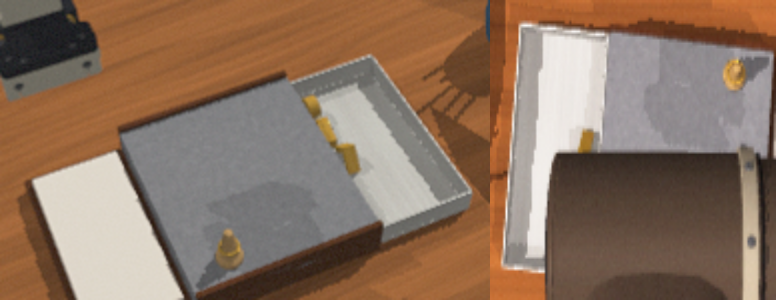

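All three show beyond the board's end: the slug at (312,105), the bar at (328,130) and the angle at (348,158). The stand is in place. I move the arm clear and check heights from above.

```bash
python3 -m pendant '[[[1,0.4,0,0,0,0,-1],[1,0.4,0,0,0,0,-1],[1,0.4,0,0,0,0,-1],[1,0.4,0,0,0,0,-1],[1,0.4,0,0,0,0,-1],[1,0.4,0,0,0,0,-1],[1,0.4,0,0,0,0,-1],[1,0.4,0,0,0,0,-1]]]' | head -2
python3 -m pendant '[[[1,0.4,0,0,0,0,-1],[1,0.4,0,0,0,0,-1],[1,0.4,0,0,0,0,-1],[1,0.4,0,0,0,0,-1],[1,0.4,0,0,0,0,-1],[1,0.4,0,0,0,0,-1],[1,0.4,0,0,0,0,-1],[1,0.4,0,0,0,0,-1]]]' | head -2
python3 - <<'E'
from plant import r,vision
from h import *
c=vision.capture("scene"); d=vision.capture("top")
cv2.imwrite("pics/s7.png",d["frame"])
for n,c,roi in(("scene",c,(195,210,435,310)),("top",d,(235,190,365,280))):
    for q in brass(c,roi):
        if len(q)<110:
            m=np.zeros(c["depth"].shape,np.uint8);cv2.drawContours(m,[q.reshape(-1,1,2)],-1,1,-1)
            w=np.array([ray(c,(x,y))[0]+ray(c,(x,y))[1]*c["depth"][y,x] for y,x in np.argwhere(m>0)])*1000
            l=w[:,:2]-[565.3,-13];L=np.c_[l@[.9987,-.0518],l@[.0518,.9987]]
            print(n,q.mean(0).round(),len(q),"loc med",np.median(L,0).round(),"y",np.percentile(L[:,1],[2,98]).round(),"x",np.percentile(L[:,0],[2,98]).round(),"z",np.percentile(w[:,2],[5,50,95]).round())
E
```

```text
time_s: 19.1
tcp_pos: [0.4125, -0.334, 0.2266]
time_s: 19.9
tcp_pos: [0.3406, -0.4906, 0.2265]
scene [351. 302.] 8 loc med [117.  32.] y [28. 37.] x [116. 118.] z [46. 46. 48.]
scene [304. 304.] 42 loc med [ 93. -57.] y [-66. -45.] x [82. 99.] z [48. 63. 84.]
scene [359. 252.] 72 loc med [  1. 118.] y [111. 127.] x [-48.  27.] z [10. 17. 28.]
scene [346. 232.] 26 loc med [-65. 114.] y [109. 122.] x [-93. -56.] z [16. 25. 29.]
top [308. 278.] 24 loc med [-118.   24.] y [16. 44.] x [-121. -103.] z [ -2.   1. 165.]
top [277. 259.] 24 loc med [-74. 115.] y [109. 122.] x [-85. -63.] z [18. 26. 30.]
top [238. 245.] 48 loc med [-47. 228.] y [217. 236.] x [-66. -27.] z [-4.  0.  4.]
top [278. 238.] 68 loc med [-15. 119.] y [109. 128.] x [-53.  21.] z [10. 17. 29.]
top [235. 207.] 8 loc med [ 59. 244.] y [242. 246.] x [54. 64.] z [-0.  2.  4.]
top [346. 204.] 26 loc med [ 81. -53.] y [-65. -18.] x [ 3. 94.] z [46. 63. 87.]
top [244. 203.] 36 loc med [ 69. 223.] y [216. 227.] x [54. 84.] z [-4.  1.  3.]
top [238. 200.] 28 loc med [ 76. 238.] y [231. 246.] x [69. 92.] z [-2. -0.  3.]
top [245. 195.] 11 loc med [ 95. 219.] y [215. 226.] x [ 92. 100.] z [-2.  0.  2.]
```

View pics/s7.png

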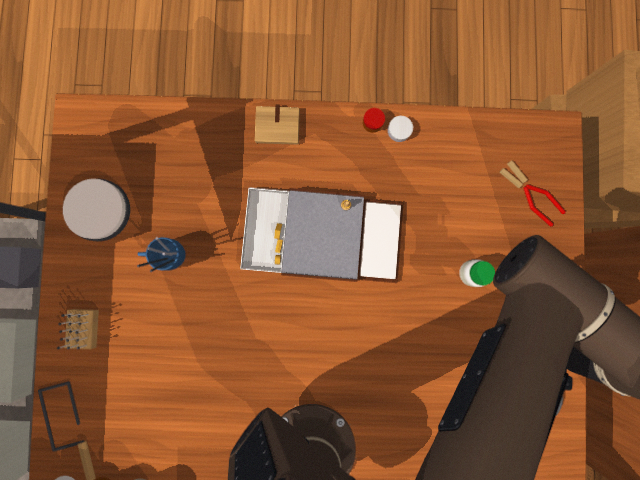

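The three offcuts lie in the tray at about (277,260) and (278,238), all below its rim. The stand (346,204), mug (165,254) and jar (478,272) are where they were, so I'm handing the job in.

```bash
python3 -c "
from plant import r
print(r.close_job())"
```

```text
the job is handed in; nothing more can be done
None
```

I swept the bar, slug and angle into the scrap tray by pushing only, and the last pictures show the stand, mug and jar where they were; the job was handed in at about 20 s, and no verdict came back.

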